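# Hold a centrifuge lid at its lid-switch test mark

## Task

Set up the bench centrifuge for its lid-switch check: draw the locking pin sideways out of the lid latch and park it in the two notches of the pin keeper on the right-hand side of the housing, knob outwards, before you open the lid. Then lift the lid by its handle, against the hinge spring, until its stud stands at the notch and long mark on the quadrant stay (25 degrees open), and finish there: still gripping the handle and holding the lid steady at the mark. Leave everything else on the bench where it is.

Things in the scene. Friction and masses are not known exactly. Their poses are not given: they have to be found in the camera images.
- centrifuge: White bench centrifuge, fixed. Origin: centre of its underside; own x from front to hinge, y to its left, z up; front towards the robot. Housing 320 (x) x 260 (y) mm, shut lid's top 195 mm up. Hinge at the rear, latch at the front right corner, pin keeper on the right side wall, quadrant stay on the left side wall near the hinge, 290 mm tall. Positions below in brackets are in this frame, mm.
- lid: The lid, 262 (x) x 250 (y) x 24 mm, steel bow handle on top. Origin on the hinge axis at mid-width; own y along the axis; shut, its axes match the centrifuge's; opening is a positive turn about y (front edge up), stop at 1.05 rad. Its weight and the hinge spring always push it shut: about 7 N at the handle lifts it off its seat, about 11 N upwards holds it at 25 degrees; let go, it falls shut.
- lid_hinge (a point): Point on the hinge axis at mid-width (120, 0, 180). The axis runs along the centrifuge's y.
- handle_grip (a point): Middle of the handle's cross bar, a round bar 13 mm thick, 98 mm long, 42 mm above the lid, along the centrifuge's y. Lid shut: (-105, 0, 238.5), that is 225 mm in front of and 58.5 mm above the hinge axis; it swings with the lid about that axis. The bar can turn between the finger pads, so the tool may stay upright while the lid rises.
- lid_stud (a point): Head (13 mm wide) of the stud on the lid's left edge, 105 mm from the hinge axis; lid shut: (15, 142, 180). It runs in the slot of the quadrant stay, an aluminium arc plate about the hinge axis graduated every 5 degrees from 0 (lid shut). The mark, a notch in the plate's rim with a long heavy line, is at 25 degrees (0.436 rad) open.
- pin: Loose locking pin, about 60 g: black round knob 22 mm thick, 26 mm long, and a steel shank 10 mm thick whose tip is 81 mm from the knob's centre. Origin: knob's centre, on the axis; own y from knob to tip. Starts lying level through the latch, its y along the centrifuge's y, knob to the right, near (-180, -155, 164), with free space all round the knob.
- pin_tip (a point): Tip of the pin's shank, on its axis, 81 mm from the knob's centre.
- latch_bore (a point): Centre of the latch (-180, -105, 165): two steel lugs of the housing with the lid's tongue between them, reaching 12.5 mm to each side of this point, one bore of 12.5 mm through all, along the centrifuge's y. The pin in it locks the lid. Drawn 50 to 70 mm towards the centrifuge's -y (right), the pin is clear.
- keeper_seat (a point): Seat of the parked pin (-90, -176, 135): on a seated pin's axis, midway between the keeper's two upright ears. Ears 36 mm apart along y, 4 mm thick, notches open at the top, 13 mm wide; ear tops 13 mm above the seat axis. A parked pin lies in both notches along the centrifuge's y, knob out on the right, its centre 41 mm right of this point (33 to 56 will do); 25 mm free below the knob.
- tube_rack: Bystander: white plastic tube rack with clear tubes, 100 x 200 x 61 mm, tubes to 112 mm. Origin: centre of its underside.
- bowl: Bystander: clear glass bowl, 124 mm wide, 65 mm tall. Origin: centre of its underside.
- steel_beaker: Bystander: plain steel beaker, 100 mm wide, 130 mm tall. Origin: centre of its underside.
- glove_box: Bystander: pale card glove box, 120 x 230 x 75 mm. Origin: centre of its underside.
- reagent_bottle: Bystander: brown glass bottle, 60 mm wide, about 130 mm tall. Origin: centre of its underside.
- bucket: Bystander: aluminium rotor bucket (open round cup), 40 mm wide, 55 mm tall, standing in front of the centrifuge. Origin: centre of its underside.
- screwdriver: Bystander: screwdriver lying on the bench in front of the centrifuge, 170 mm long, 26 mm thick. Origin: under its middle.

How it is judged:
On the way, in this order (a step that is already met when the one before it is completed fails the run):
1. the pin is drawn clear of the latch, the lid still shut (y of pin_tip in the frame of centrifuge below -0.118 m and angle between lid's own z axis and vertical below 0.05 rad), for 0.1 s.
2. the pin lies parked in both notches of the keeper, let go, the lid still shut (x of pin in the frame of centrifuge between -0.095 and -0.085 m and z of pin in the frame of centrifuge between 0.13 and 0.14 m and y of pin in the frame of centrifuge between -0.232 and -0.209 m and angle between the y axis of pin and the y axis of centrifuge, either way round below 0.12 rad and y of pin_tip in the frame of centrifuge between -0.152 and -0.12 m and contact force between the fingers and pin below 0.05 N and angle between lid's own z axis and vertical below 0.05 rad), for 0.2 s.
At the end, for the whole second after the job is handed in: The lid stands still at 25 degrees, give or take 3 (0.384 to 0.489 rad), the gripper on its handle (over 2 N). The pin rests, untouched, in both keeper notches: knob within 5 mm of the seat axis in x and z and 33 to 56 mm right of the seat point, shank within 7 degrees of the centrifuge's y (angle between lid's own z axis and vertical between 0.384 and 0.489 rad and angular speed of lid below 0.05 rad/s and contact force between the fingers and lid above 2 N and distance between the grasp point and handle_grip below 0.04 m and x of pin in the frame of centrifuge between -0.095 and -0.085 m and z of pin in the frame of centrifuge between 0.13 and 0.14 m and y of pin in the frame of centrifuge between -0.232 and -0.209 m and angle between the y axis of pin and the y axis of centrifuge, either way round below 0.12 rad and y of pin_tip in the frame of centrifuge between -0.152 and -0.12 m and contact force between the fingers and pin below 0.05 N and linear speed of pin below 0.02 m/s); the arm keeps its last pose, push and grip.
It fails at once if a bystander on the bench is shifted by more than 3 cm or knocked over (distance of any of tube_rack, bowl, steel_beaker, glove_box, reagent_bottle, screwdriver, bucket from where it was at the start of the episode above 0.03 m or angle between any of tube_rack, bowl, steel_beaker, glove_box, reagent_bottle, bucket's own z axis and vertical above 0.5 rad).
It also fails if it takes over 56 s, if anything falls off the work surface, if the arm or the gripper's body presses on something with over 40 N, if the wrist force passes 120 N, or if a joint passes its speed limit or range.

## Robot

A 6-joint arm with a two-finger parallel gripper is mounted at the origin on the work surface. World frame = base frame: x ahead of the robot, y to its left, z up, the work surface at z = 0. Lengths are in m, angles in rad, forces in N, time in s.
With the tool pointing down it reaches from about 0.35 to 0.775 m from the base axis. Payload 5.5 kg.
Tool frame: the origin (TCP) lies where the fingers leave the gripper's body, on its centre line; the fingertips stand env.tip_reach ahead of it and the grasp point (between the pads) lies 54 mm ahead of it (env.tip_reach is the distance from the TCP to the fingertips, in m); z points along the fingers, y is the line along which they close (so a half turn about z gives the same grasp; the last joint's range is limited). The gripper opens to 85 mm and grips with 20 to 120 N. Pads are 22 mm wide; open, the fingers measure 114 mm over their backs; the gripper's body (76 mm by 85 mm) begins 54 mm behind the grasp point. The pads swing forward as they close: fully open they stand 13 mm farther back than shut.
Start: joints at [-1.263, 0.313, 0.046, 1.304, 0, 1.431], TCP at [0.249, -0.518, 0.304] pointing down, gripper open.
Joint ranges: [-2.76, 2.76], [-0.86, 1.69], [-1.03, 1.26], [-2.2, 2.34], [-1.47, 1.5], [-3.14, 3.14]. Speed limits (rad/s): [2.57, 2.57, 3.14, 3.14, 3.14, 3.14].

## Interface

Orientations are given as a unit quaternion [w, x, y, z].
In Python, from workcell import status, optics, hand_in, env gives the robot as it stands.
- The arm moves only by the shell command python3 -m handwheel 'ROWS' [FORCE]. ROWS is a JSON object whose one key "deltas" holds a list of rows, each a list of 5 numbers: the opening, from -1 (shut) to 1 (fully open), then the shift along the tool's x, y, z in units of 40 mm (1.0 is 40 mm), then the turn about the tool's z in units of 10 degrees (1.0 is 10 degrees). In form: {"deltas": [[jaw, x, y, z, roll], ...]}. A call has 1 to 20 rows; each row shifts and turns the commanded pose from where the row before left it, along the tool's axes as they then stand; what a row does not reach is not made up. A row lasts 1/8 s, in which the tool goes at most 62.5 mm and 10.7 degrees, less where a joint would pass 70% of its speed; a pose out of reach is approached as far as the arm can. A call is refused whole if a number of a shift passes 1 or a number of a turn 1, either way. A call with a gripper value outside its range is refused whole. The fingers move at their own pace and stop on an object; FORCE is the grip in N (left out, the last holds). Time passes only in rows, so rows that do not move let the fingers close. It gives the time, the measured TCP pose, the force, the opening and the grip force at its end, in the units of the state.
- status.get_state(): the state, without advancing time (a new reading comes with each control period).
- optics.read_camera(name): name is "side" or "top"; returns a dict with "frame" (384x512x3 uint8, red, green, blue), "depth" (384x512 float32, m along the optical axis (not along the pixel's ray), 0 where there is no reading), "vfov" (degrees; the focal length in pixels is half the picture's height over the tangent of half this angle, whatever the lens; pixels are square), "cx", "cy" (the principal point, pixels), "origin" and "attitude" of the camera in the world. Camera axes: x right, y down, z forward; pixel columns grow to the right and rows downward; lengths in m; the calibration is good to about 2 mm. A picture is of the moment at which its call begins.
- hand_in(): hands the job in; it is judged then, once.
The state is a dict: "clock": time; "joint_pos": joint angles; "qvel": joint speeds; "tau": joint torques, N m; "tcp_pos": TCP position; "orientation": TCP orientation; "wrist_force": force on the tool from outside, world axes, zero at the start; "ft_torque": the same for the moment, N m; "finger_gap": finger opening in m; "grip_force": force on a finger pad.
Only numpy, scipy, OpenCV 4.12 (cv2) and the standard library are available. Lean on these libraries where they do the work, as an engineer would, in place of code of your own. Each camera call takes 0.05 s, during which the arm holds its last target. There are 200 camera calls.

## Working session

There is one attempt and no reset: what is moved stays moved. The work goes in short steps, Python scripts to look and compute and a shell command to move; the robot and the scene stay as the last step left them, time stands still between calls to the robot, and variables do not carry over. Pictures are saved under pics/ and viewed, at most 10 in all, crops included, and the job is handed in when it is done.

```bash
mkdir -p pics
cat > h.py <<'E'
from workcell import status, optics, hand_in, env
import numpy as np, cv2
from scipy.spatial.transform import Rotation as R
def q(a): return R.from_quat([a[1],a[2],a[3],a[0]])
def cloud(c):
    d=c["depth"]; h,w=d.shape; f=h/2/np.tan(np.radians(c["vfov"])/2)
    v,u=np.mgrid[:h,:w]
    p=np.stack([(u-c["cx"])/f*d,(v-c["cy"])/f*d,d],-1)
    A=np.array(c["attitude"]); 
    M=q(A).as_matrix() if A.size==4 else A
    P=p@M.T+np.array(c["origin"]); P[d==0]=np.nan
    return P
E
python3 - <<'E'
from h import *
import pickle
s=status.get_state(); print(s, env.tip_reach)
D={}
for n in("side","top"):
    c=optics.read_camera(n); D[n]=c; print(n,c["vfov"],c["cx"],c["cy"],c["origin"],c["attitude"])
    cv2.imwrite(f"pics/{n}0.png",cv2.resize(c["frame"][:,:,::-1],(800,600),interpolation=cv2.INTER_CUBIC))
pickle.dump(D,open("d0.pkl","wb"))
E
```

```text
{'clock': 0.0, 'joint_pos': array([-1.26260684e+00,  3.14016216e-01,  4.49767665e-02,  1.30360074e+00,
       -1.39768376e-05,  1.43120330e+00]), 'qvel': array([-0.00026193,  0.00041279, -0.00108644, -0.00150819,  0.0003663 ,
        0.00056709]), 'tau': array([-1.04946305e-04, -4.80627966e+01,  2.98534119e+01,  1.94042333e-02,
       -1.10353049e-04, -1.85978593e-05]), 'tcp_pos': array([ 0.24883198, -0.51794824,  0.30299885]), 'orientation': array([-9.18067057e-04,  9.75040460e-01,  2.22025341e-01, -8.45885892e-05]), 'wrist_force': array([-0.55341492, -0.35045488, -0.22450435]), 'ft_torque': array([ 0.041251  , -0.05927488, -0.00335546]), 'grip_force': 0.0, 'finger_gap': 0.08533733391614032} 0.0726
side 43.228203054492425 257.5133546381096 191.4779703897018 [0.35081186 0.72349207 1.02821809] [ 0.06125768 -0.17855774  0.91780907 -0.3492723 ]
top 57.52750080675055 255.39492379942484 187.00539046118408 [0.55528712 0.01120699 1.01850262] [-0.01015228  0.71468133 -0.69903491  0.02185694]
```

View pics/side0.png

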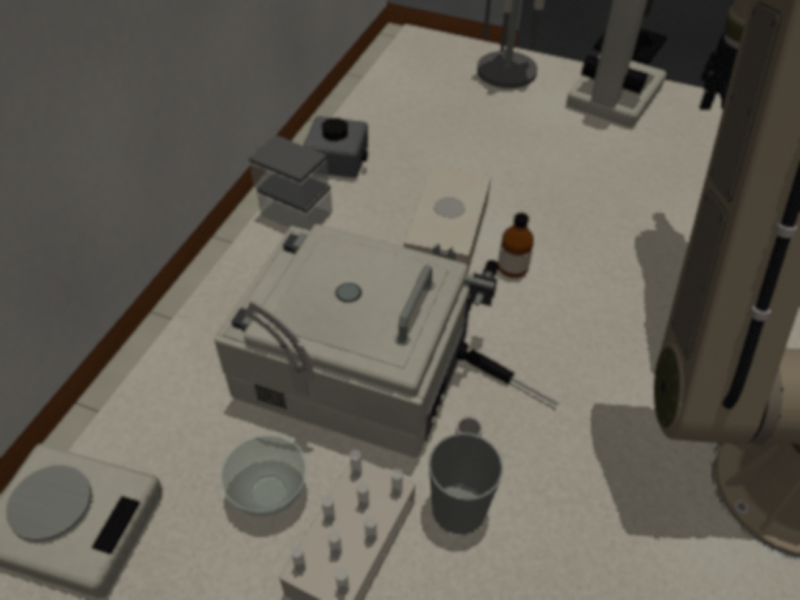

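View pics/top0.png

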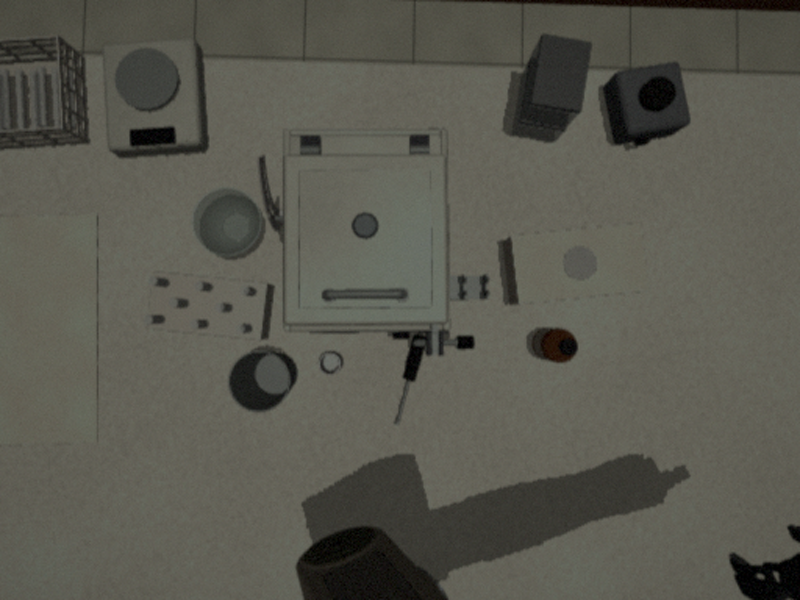

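The side view shows the lid shut with the handle bar at about (415,300) and the pin knob at (485,287). The top view has the centrifuge nearly square to the world axes: handle bar at (322–407,294), knob at (466,342), keeper ears at (461,287) and (485,287).

Run:
```python
from h import *
import pickle
D=pickle.load(open("d0.pkl","rb")); c=D["top"]; P=cloud(c)
def reg(u0,u1,v0,v1,z0,z1):
    p=P[int(v0/1.5625):int(v1/1.5625)+1,int(u0/1.5625):int(u1/1.5625)+1].reshape(-1,3)
    p=p[(p[:,2]>z0)&(p[:,2]<z1)]; return p
def show(n,p): print(n,len(p),np.round(np.median(p,0),4),np.round(p.min(0),4),np.round(p.max(0),4))
b=reg(305,425,275,310,.225,.30); show("bar",b)
xy=b[:,:2]; m=xy.mean(0); w=np.linalg.svd(xy-m)[2][0]; print("bar dir deg",np.degrees(np.arctan2(w[0],w[1])),m)
show("knob",reg(454,480,330,354,.14,.25))
show("shank",reg(446,455,330,354,.14,.25))
show("ears",reg(452,495,265,308,.12,.25)); show("ear1",reg(452,472,265,308,.135,.25)); show("ear2",reg(474,495,265,308,.135,.25))
l=reg(270,460,150,330,.185,.21); show("lid",l)
r=cv2.minAreaRect(l[:,:2].astype(np.float32)); print(r)
show("bucket",reg(318,345,348,376,.03,.2)); show("sd",reg(385,425,348,430,.008,.06))
# stud & keeper crops
f=c["frame"]; a=f[170:250,250:330]; a=cv2.convertScaleAbs(a,alpha=2)
cv2.imwrite("pics/crop1.png",cv2.resize(a[:,:,::-1],(600,600),interpolation=cv2.INTER_CUBIC))
```

```text
bar 306 [0.5864 0.0506 0.2433] [ 0.5795 -0.0119  0.2291] [0.5935 0.1091 0.2479]
bar dir deg 178.098500543283 [0.58639536 0.04971233]
knob 111 [ 0.5186 -0.1044  0.1728] [ 0.5086 -0.1194  0.1585] [ 0.5283 -0.0881  0.1777]
shank 35 [ 0.518  -0.081   0.1681] [ 0.5129 -0.0917  0.1585] [ 0.5373 -0.0755  0.172 ]
ears 86 [ 0.6062 -0.142   0.137 ] [ 0.5875 -0.147   0.1209] [ 0.6271 -0.1059  0.1503]
ear1 21 [ 0.5999 -0.1089  0.145 ] [ 0.5875 -0.1107  0.1378] [ 0.6255 -0.1064  0.1503]
ear2 23 [ 0.6008 -0.1437  0.1425] [ 0.5882 -0.147   0.1363] [ 0.6266 -0.1422  0.1488]
lid 11188 [0.6752 0.0519 0.1962] [ 0.5374 -0.0757  0.1851] [0.8137 0.1923 0.2097]
((0.6726827621459961, 0.05879520624876022), (0.27693018317222595, 0.2647862434387207), 1.5085679292678833)
bucket 76 [0.4702 0.1169 0.0541] [0.4512 0.0959 0.0306] [0.4897 0.134  0.058 ]
sd 261 [ 0.4626 -0.0288  0.0223] [ 0.3594 -0.0516  0.0113] [ 0.5021 -0.0033  0.0297]
```

View pics/crop1.png

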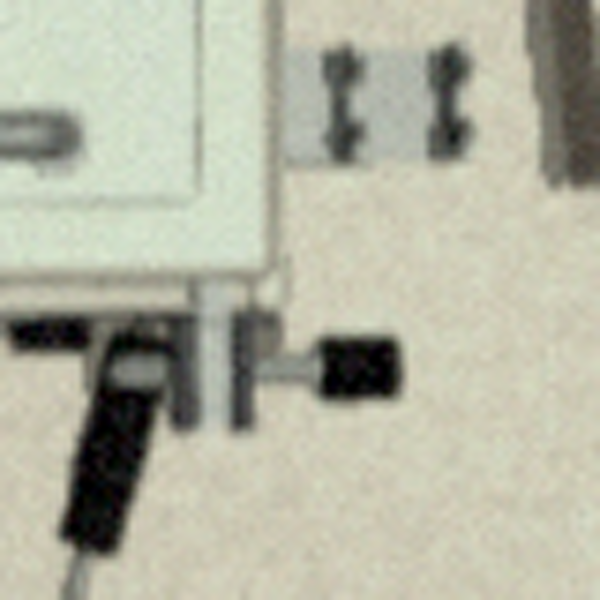

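```bash
cat >> h.py <<'E'
def ray(c,u,v,z):
    h=c["depth"].shape[0]; f=h/2/np.tan(np.radians(c["vfov"])/2); M=q(np.array(c["attitude"])).as_matrix(); o=np.array(c["origin"])
    d=M@[(u-c["cx"])/f,(v-c["cy"])/f,1]; return o+d*(z-o[2])/d[2]
def tool(target_grasp, yaw):  # shift (in row units) to bring grasp point to target; roll to align tool x with yaw
    s=status.get_state(); M=q(s["orientation"]).as_matrix(); g=s["tcp_pos"]+.054*M[:,2]
    r=np.degrees(np.arctan2(M[1,0],M[0,0])); Rz=R.from_euler('z',yaw-r,degrees=True).as_matrix()
    print("t",s["clock"],"grasp",np.round(g,4),"gap",s["finger_gap"],"roll units",-(yaw-r)/10,"shift units (after roll)",np.round((Rz@M).T@(np.array(target_grasp)-g)/.04,3), "F",np.round(s["wrist_force"],1),"grip",s["grip_force"],"tilt",np.round(M[:,2],3))
E
python3 - <<'E'
from h import *
import pickle
D=pickle.load(open("d0.pkl","rb")); c=D["top"]
px=lambda a,b:((a+.5)/7.5-.5+250,(b+.5)/7.5-.5+170)
k=ray(c,*px(361,368),.164); e1=ray(c,*px(341,101),.148); e2=ray(c,*px(449,101),.148); ins=ray(c,*px(214,368),.172)
bl=ray(c,322/1.5625,295/1.5625,.2385); br=ray(c,407/1.5625,294/1.5625,.2385)
print(k,e1,e2,ins,bl,br)
# fit: bar centre, ears mid
bar=np.r_[(bl+br)[:2]/2]; P=cloud(c)
m=np.array([[.5864,.0500],bar,k[:2],(e1+e2)[:2]/2]); L=np.array([[-.105,0],[-.105,0],[-.18,-.155],[-.09,-.176]])
a=m-m.mean(0); b=L-L.mean(0)
th=np.arctan2((b[:,0]*a[:,1]-b[:,1]*a[:,0]).sum(),(a*b).sum()); Rm=np.array([[np.cos(th),-np.sin(th)],[np.sin(th),np.cos(th)]])
t=m.mean(0)-Rm@L.mean(0); print("yaw",np.degrees(th),"t",t,"res",m-(L@Rm.T+t))
for th in (np.radians(1.7),):
    print("knob",Rm@[-.18,-.155]+t,"seat knob",Rm@[-.09,-.217]+t,"grip",Rm@[-.105,0]+t)
tool([*k[:2],.164],91.8)
E
```

```text
[ 0.51921951 -0.10745497  0.164     ] [ 0.60704328 -0.10155915  0.148     ] [ 0.60786244 -0.13761837  0.148     ] [ 0.51856164 -0.05890036  0.172     ] [0.58429552 0.10838994 0.2385    ] [ 0.58844344 -0.01273281  0.2385    ]
yaw 2.6013297088876435 t [0.6909811  0.05580728] res [[ 0.0003107  -0.00104173]
 [ 0.00028018 -0.00321317]
 [ 0.00101807 -0.00025246]
 [-0.00160895  0.00450735]]
knob [ 0.51820144 -0.10720251] seat knob [ 0.61092264 -0.16505386] grip [0.5860893  0.05104173]
t 0.1 grasp [ 0.2488 -0.5179  0.2491] gap 0.0852202654284035 roll units -6.6141574819855675 shift units (after roll) [10.044  7.082  2.119] F [-0.6 -0.  -0.5] grip 0.0 tilt [-0.     0.002 -1.   ]
```

Run:
```python
from h import *
import pickle
np.set_printoptions(linewidth=220,suppress=True,precision=3)
D=pickle.load(open("d0.pkl","rb")); c=D["top"];P=cloud(c); g=c["frame"].mean(2)
print("knob row gray",g[218,280:310].round()); print(P[218,280:310,2]); print(P[218,280:310,1])
print("knob col297",g[208:230,297].round()); print(P[208:230,297,2]);print(P[208:230,297,0])
for v in (179,183,188):
  print("ear row",v,g[v,288:318].round()); print(P[v,288:318,2])
print(P[183,288:318,1])
print(P[172:196,296,2],P[172:196,310,2],P[172:196,296,0])
```

```text
knob row gray [ 71.  29.  39.  43.  60.  71.  67.  67.  72.  70.  66.  69.  67.  20.   1.  11.  13.  11.  15.   1.   0.   3.  17.  57.  94.  99.  96.  99. 101. 100.]
[ 0.184  0.186  0.187  0.184  0.167  0.168  0.17   0.167  0.168  0.168  0.166  0.163  0.172  0.173  0.174  0.173  0.175  0.173  0.175  0.174  0.178  0.174  0.174  0.174 -0.003 -0.002  0.001  0.002  0.001  0.001]
[-0.062 -0.065 -0.067 -0.07  -0.074 -0.076 -0.078 -0.081 -0.083 -0.086 -0.088 -0.091 -0.093 -0.095 -0.097 -0.1   -0.102 -0.104 -0.107 -0.109 -0.111 -0.114 -0.116 -0.119 -0.149 -0.152 -0.154 -0.157 -0.16  -0.163]
knob col297 [101.  99. 101. 100. 102.  97.  79.  25.   6.  10.  11.   7.   1.   0.  12.  56.  85.  97. 100.  96.  98.  99.]
[ 0.002 -0.003 -0.     0.002  0.001 -0.001 -0.001  0.168  0.171  0.173  0.173  0.177  0.173  0.174  0.175  0.17   0.    -0.001  0.002  0.001  0.001  0.001]
[0.543 0.54  0.537 0.534 0.532 0.529 0.526 0.528 0.526 0.523 0.521 0.519 0.516 0.514 0.512 0.509 0.497 0.494 0.491 0.488 0.485 0.482]
ear row 179 [ 91.  91.  86.  90.  83.  47.  47.  39.  29.  43.  64.  88.  89.  87.  88.  88.  88
[... 1029 characters left out ...]
1]
[-0.085 -0.091 -0.094 -0.096 -0.099 -0.102 -0.104 -0.107 -0.106 -0.109 -0.115 -0.118 -0.12  -0.123 -0.126 -0.128 -0.131 -0.133 -0.135 -0.139 -0.141 -0.143 -0.142 -0.145 -0.17  -0.173 -0.177 -0.18  -0.183    nan]
[ 0.     0.     0.002  0.001  0.131  0.131  0.129  0.13   0.13   0.13   0.125  0.129  0.128  0.128  0.125  0.126  0.13   0.129  0.129  0.128  0.003 -0.001 -0.002 -0.001] [-0.001 -0.001  0.001 -0.001  0.128  0.129  0.13   0.13   0.126  0.13   0.13   0.129  0.128  0.125  0.128  0.127  0.121  0.126  0.126  0.126 -0.002 -0.002 -0.     0.003] [0.648 0.645 0.642 0.639 0.626 0.623 0.621 0.619 0.616 0.613 0.611 0.608 0.606 0.603 0.601 0.598 0.596 0.593 0.59  0.588 0.59  0.587 0.584 0.581]
```

```bash
python3 -m handwheel '{"deltas": [[1,0,0,0,-1],[1,0,0,0,-1],[1,0,0,0,-1],[1,0,0,0,-1],[1,0,0,0,-1],[1,0,0,0,-1],[1,0,0,0,-0.61],[1,0.8,0.6,0,0],[1,0.8,0.6,0,0],[1,0.8,0.6,0,0],[1,0.8,0.6,0,0],[1,0.8,0.6,0,0],[1,0.8,0.6,0,0],[1,0.8,0.6,0,0],[1,0.8,0.6,0,0],[1,0.8,0.6,0,0],[1,0,0,0,0]]}' 40
```

```text
clock: 2.22
tcp_pos: [0.4568, -0.2218, 0.3035]
orientation: [-0.0, 0.695, 0.719, 0.0]
wrist_force: [-0.5, 0.4, -0.2]
finger_gap: 0.0851
grip_force: 0.0
```

```bash
python3 -m handwheel '{"deltas": [[1,0.8,0.5,0,0],[1,0.8,0.5,0,0],[1,0.8,0.5,0,0],[1,0.43,0.14,0,0],[1,0,0,0,0],[1,0,0,0.5,0],[1,0,0,0.5,0],[1,0,0,0.5,0],[1,0,0,0.5,0],[1,0,0,0.16,0],[1,0,0,0,0]]}' 40
python3 - <<'E'
from h import *
tool([.5185,-.1065,.163],91.8)
for n in("top",):
    c=optics.read_camera(n); a=cv2.convertScaleAbs(c["frame"][140:260,230:390],alpha=2)
    cv2.imwrite("pics/grasp1.png",cv2.resize(a[:,:,::-1],(800,600),interpolation=cv2.INTER_CUBIC))
E
```

```text
clock: 3.6
tcp_pos: [0.5177, -0.1095, 0.2175]
orientation: [-0.0, 0.697, 0.717, -0.0]
wrist_force: [0.4, -0.3, 0.4]
finger_gap: 0.0856
grip_force: 0.0
t 3.6 grasp [ 0.5177 -0.1095  0.1635] gap 0.0855594666789921 roll units -0.011336115518447798 shift units (after roll) [0.075 0.023 0.011] F [ 0.4 -0.3  0.4] grip 0.0 tilt [-0.001 -0.    -1.   ]
```

View pics/grasp1.png

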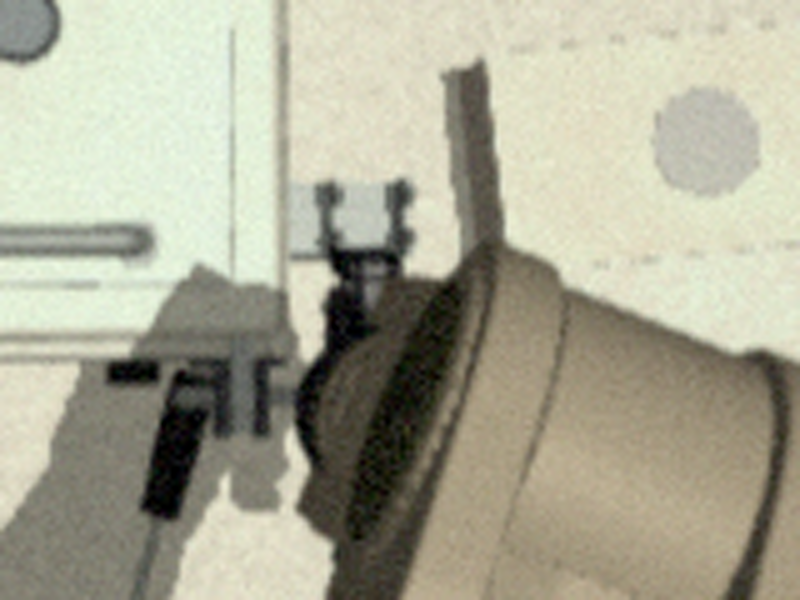

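The arm is over the knob, one finger visible at (360,290), and the shank at (285,395) is unobstructed. Closing on it now.

```bash
python3 -m handwheel '{"deltas": [[1,0.07,0.02,0,0],[-1,0,0,0,0],[-1,0,0,0,0],[-1,0,0,0,0],[-1,0,0,0,0],[-1,0,0,0,0],[-1,0,0,0,0],[-1,0,0,0,0],[-1,0,0,0,0]]}' 40
python3 - <<'E'
from h import *
tool([.5185,-.1065,.163],91.8)
E
```

```text
clock: 4.78
tcp_pos: [0.519, -0.1059, 0.2176]
orientation: [0.0, 0.696, 0.718, 0.0]
wrist_force: [0.8, 1.4, 1.5]
finger_gap: 0.0207
grip_force: 38.7
t 4.775 grasp [ 0.519  -0.1059  0.1636] gap 0.020710951029569824 roll units -0.0045955120863396814 shift units (after roll) [-0.015 -0.014  0.015] F [0.8 1.4 1.5] grip 38.73133599758148 tilt [ 0. -0. -1.]
```

```bash
python3 -m handwheel '{"deltas": [[-1,-0.1,0,0,0],[-1,-0.2,0,0,0],[-1,-0.2,0,0,0],[-1,-0.2,0,0,0],[-1,-0.2,0,0,0],[-1,-0.2,0,0,0],[-1,-0.2,0,0,0],[-1,-0.2,0,0,0],[-1,-0.05,0,0,0],[-1,0,0,0,0],[-1,0,0,-0.1,0],[-1,0,0,-0.15,0],[-1,0,0,0,0]]}' 40
python3 - <<'E'
from h import *
tool([.6085,-.167,.174],91.8)
for n in("top","side"):
    c=optics.read_camera(n); 
    a=c["frame"][140:260,230:390] if n=="top" else c["frame"][130:250,240:400]
    cv2.imwrite(f"pics/drawn_{n}.png",cv2.resize(cv2.convertScaleAbs(a[:,:,::-1],alpha=2),(800,600),interpolation=cv2.INTER_CUBIC))
E
```

```text
clock: 6.4
tcp_pos: [0.5212, -0.1679, 0.2284]
orientation: [0.001, 0.696, 0.718, 0.0]
wrist_force: [0.0, -0.5, -0.6]
finger_gap: 0.0206
grip_force: 38.8
t 6.4 grasp [ 0.5213 -0.1679  0.1744] gap 0.020569531173486588 roll units -0.002356266487201708 shift units (after roll) [-0.046  2.18   0.013] F [ 0.  -0.5 -0.6] grip 38.78076374530792 tilt [ 0.001 -0.001 -1.   ]
```

View pics/drawn_top.png

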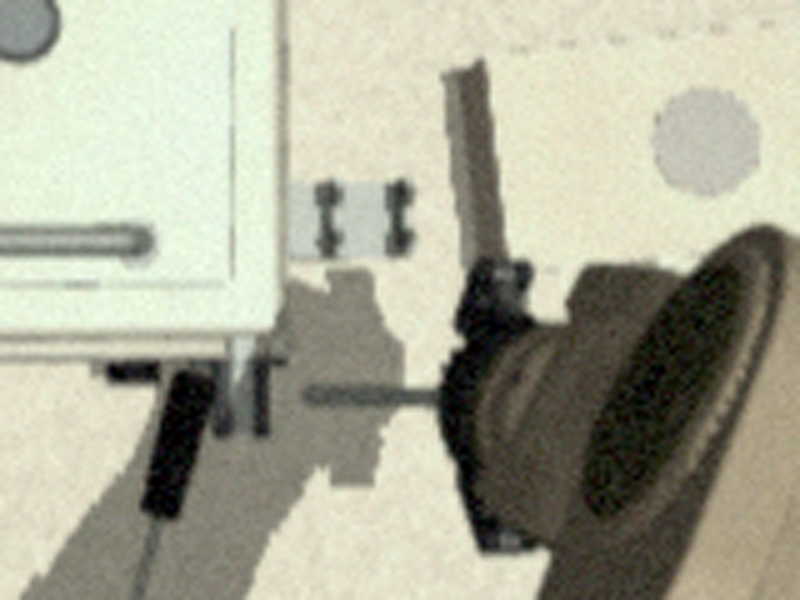

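View pics/drawn_side.png

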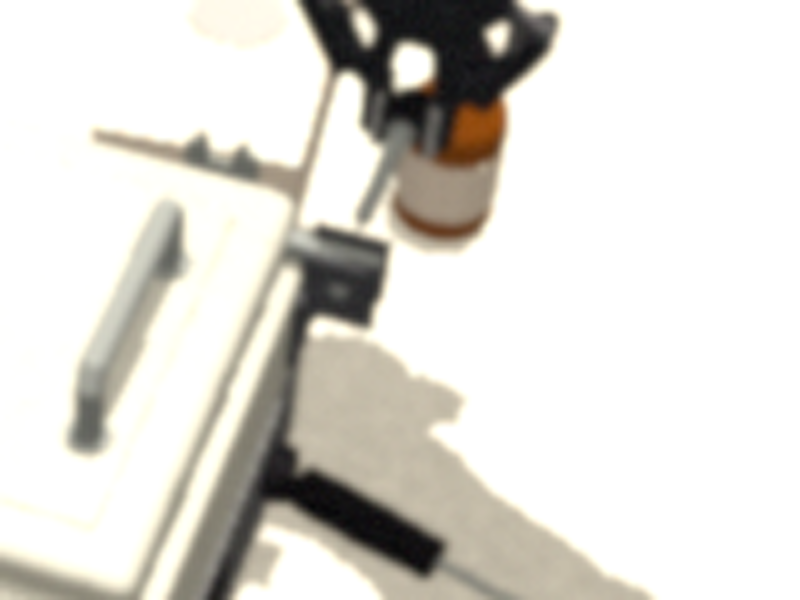

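The pin hangs clear: top crop has the shank from tip (305,395) to (440,397), with the ear notches centred near row 217 at columns 328 and 398. Before moving across I'll measure the shank's tilt.

Run:
```python
from h import *
np.set_printoptions(linewidth=200,suppress=True,precision=4)
S=[];E=[]
for i in range(4):
    c=optics.read_camera("top"); P=cloud(c); S.append(P[212:227,288:319].reshape(-1,3)); E.append(P[172:196,290:318].reshape(-1,3))
S=np.concatenate(S);E=np.concatenate(E)
s=S[(S[:,2]>.15)&(S[:,2]<.19)]
print(len(s),s.min(0),s.max(0))
a=np.polyfit(s[:,1],s[:,0],1); b=np.polyfit(s[:,1],s[:,2],1)
print("shank dx/dy deg",np.degrees(np.arctan(a[0])),"slope z deg",np.degrees(np.arctan(b[0])))
for y in(-.09,-.108,-.144): print(y,np.polyval(a,y),np.polyval(b,y)-.005)
e=E[(E[:,2]>.138)&(E[:,2]<.16)&(E[:,1]<-.1)]
for lo,hi in((-.125,-.1),(-.16,-.13)):
    k=e[(e[:,1]>lo)&(e[:,1]<hi)]; print("ear",len(k),k.mean(0),k.min(0),k.max(0)); print(np.sort(k[:,0]))
```

```text
448 [ 0.5136 -0.1571  0.1635] [ 0.534  -0.0872  0.1828]
shank dx/dy deg -3.54976077432943 slope z deg 2.0035913817704216
-0.09 0.516564468049967 0.17350569079656994
-0.108 0.5176810873387222 0.1728759873015105
-0.144 0.5199143259162327 0.17161658031139157
ear 86 [ 0.606  -0.1084  0.1435] [ 0.5875 -0.1105  0.1381] [ 0.6256 -0.1059  0.1505]
[0.5875 0.5875 0.5875 0.5875 0.5875 0.5875 0.5876 0.5876 0.59   0.5901 0.5901 0.5901 0.5901 0.5901 0.5901 0.5923 0.5923 0.5923 0.5923 0.5924 0.5924 0.5924 0.5925 0.5948 0.5948 0.5948 0.5948 0.5948
 0.5948 0.5949 0.5973 0.5973 0.5973 0.5973 0.5973 0.5974 0.5974 0.5974 0.5999 0.6    0.6    0.6    0.6    0.6001 0.6002 0.6002 0.615  0.6151 0.6151 0.6151 0.6151 0.6151 0.6152 0.6153 0.6172 0.6172
 0.6173 0.6173 0.6174 0.6174 0.6176 0.6176 0.6196 0.6197 0.6198 0.6198 0.6199 0.6199 0.62   0.62   0.6227 0.6228 0.6229 0.6229 0.6229 0.6229 0.623  0.623  0.6253 0.6253 0.6254 0.6254 0.6254 0.6254
 0.6255 0.6256]
ear 86 [ 0.6064 -0.1439  0.1428] [ 0.5882 -0.1469  0.1383] [ 0.6263 -0.1416  0.1514]
[0.5882 0.5883 0.5883 0.5884 0.5884 0.5884 0.5908 0.5908 0.5908 0.5908 0.5909 0.5909 0.5909 0.5931 0.5932 0.5932 0.5933 0.5933 0.5934 0.5934 0.5954 0.5955 0.5956 0.5956 0.5956 0.5957 0.5957 0.5957
 0.5958 0.5959 0.596  0.596  0.5981 0.5982 0.5982 0.5982 0.5983 0.5984 0.5984 0.5984 0.6008 0.6009 0.6009 0.6009 0.6009 0.6009 0.601  0.601  0.6157 0.6158 0.6158 0.6159 0.616  0.6161 0.6161 0.6162
 0.6181 0.6182 0.6182 0.6183 0.6183 0.6183 0.6185 0.6185 0.6206 0.6206 0.6206 0.6206 0.6207 0.6207 0.621  0.6212 0.6235 0.6235 0.6237 0.6237 0.6238 0.6238 0.6261 0.6261 0.6262 0.6262 0.6262 0.6262
 0.6262 0.6263]
```

```bash
python3 -m handwheel '{"deltas": [[-1,0,0.2,0,0],[-1,0,0.4,0,0],[-1,-0.07,0.5,0,0],[-1,0,0.5,0,0],[-1,0,0.4,0,0],[-1,0,0.21,0,0],[-1,0,0,0,0],[-1,0,0,0,0]]}' 40
python3 - <<'E'
from h import *
np.set_printoptions(linewidth=200,suppress=True,precision=4)
tool([.6098,-.167,.174],91.8)
S=[]
for i in range(4):
    c=optics.read_camera("top"); P=cloud(c); S.append(P[172:196,288:314].reshape(-1,3))
S=np.concatenate(S); s=S[(S[:,2]>.162)&(S[:,2]<.19)&(S[:,1]<-.089)]
print(len(s),s.min(0),s.max(0))
for y in np.arange(-.15,-.085,.01):
    k=s[abs(s[:,1]-y)<.005]
    if len(k): print(round(y,3),len(k),k[:,0].min(),k[:,0].max(),np.median(k[:,0]),np.max(k[:,2])-.005,np.median(k[:,2]))
cv2.imwrite("pics/hover.png",cv2.resize(cv2.convertScaleAbs(c["frame"][140:260,230:390][:,:,::-1],alpha=2),(800,600),interpolation=cv2.INTER_CUBIC))
E
```

```text
clock: 7.7
tcp_pos: [0.6087, -0.1679, 0.2274]
orientation: [-0.0, 0.696, 0.718, -0.0]
wrist_force: [0.3, -0.5, -0.8]
finger_gap: 0.0208
grip_force: 38.8
t 7.7 grasp [ 0.6087 -0.1678  0.1734] gap 0.020821051294270844 roll units -0.004762862094810316 shift units (after roll) [ 0.02   0.028 -0.016] F [ 0.3 -0.5 -0.8] grip 38.81819486618042 tilt [-0.001  0.    -1.   ]
361 [ 0.6004 -0.1418  0.1722] [ 0.6106 -0.0901  0.1824]
-0.14 47 0.6013988260120472 0.6090027582471702 0.6060232469315016 0.17620137022310833 0.1777338168466268
-0.13 64 0.6011645289971779 0.6086042693041617 0.604837470923864 0.17739228460457768 0.17802470983004692
-0.12 64 0.600919738450855 0.6085055616940597 0.6046520223867548 0.17574220650500538 0.17762523744048653
-0.11 68 0.6007096496290415 0.6105892610195676 0.604352640573814 0.17650524117841349 0.1779658554846214
-0.1 84 0.6005080534900934 0.6105312945360193 0.6053173897866052 0.17713897437727832 0.17731796277204948
-0.09 34 0.6004143945513175 0.6103329095698942 0.605141522520144 0.1762731586715719 0.1783852682185696
```

View pics/hover.png

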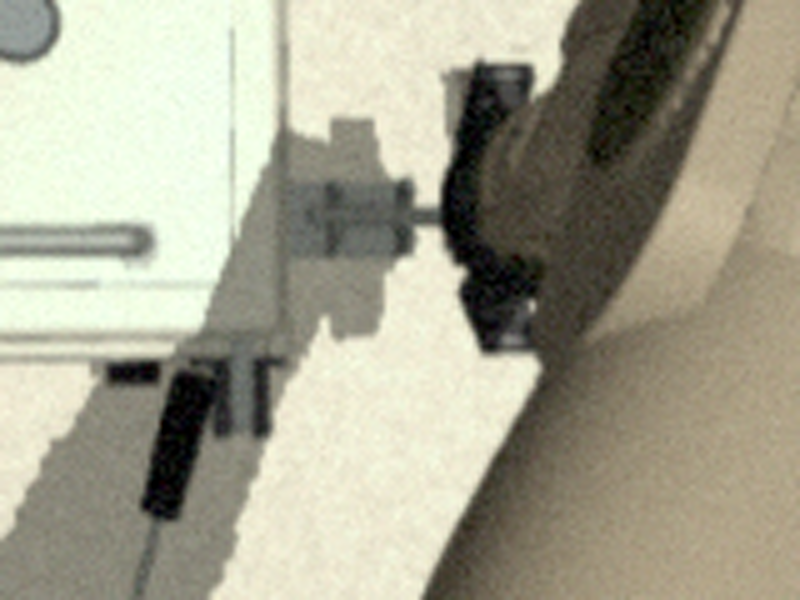

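The shank at rows 210–218 nearly lines up with the notches (row 217). Depth and parallax put it about 1.6 mm short in x, so I'll nudge it and lower most of the way while watching force.

```bash
python3 -m handwheel '{"deltas": [[-1,0,0.04,0,0],[-1,0,0,0.2,0],[-1,0,0,0.2,0],[-1,0,0,0.1,0],[-1,0,0,0.1,0],[-1,0,0,0.1,0],[-1,0,0,0,0]]}' 40
python3 - <<'E'
from h import *
np.set_printoptions(linewidth=200,suppress=True,precision=4)
tool([.6098,-.167,.135],91.8)
E
```

```text
clock: 8.78
tcp_pos: [0.6106, -0.1678, 0.1991]
orientation: [-0.0, 0.696, 0.718, -0.0]
wrist_force: [-0.4, 0.0, -0.7]
finger_gap: 0.0206
grip_force: 38.8
t 8.775 grasp [ 0.6106 -0.1678  0.1451] gap 0.020585908287608173 roll units -0.004265198208096876 shift units (after roll) [ 0.021 -0.019  0.253] F [-0.4  0.  -0.7] grip 38.82184445858002 tilt [-0.001  0.    -1.   ]
```

```bash
python3 -m handwheel '{"deltas": [[-1,0,0,0.1,0],[-1,0,0,0.08,0],[-1,0,0,0.04,0],[-1,0,0,0,0]]}' 40
python3 - <<'E'
from h import *
np.set_printoptions(linewidth=200,suppress=True,precision=4)
tool([.6098,-.167,.135],91.8)
S=[]
for i in range(3):
    c=optics.read_camera("top"); P=cloud(c); S.append(P[172:196,288:313].reshape(-1,3))
S=np.concatenate(S); 
for y in np.arange(-.14,-.085,.01):
    k=S[(abs(S[:,1]-y)<.005)&(abs(S[:,0]-.607)<.006)&(S[:,2]>.1)]
    if len(k): print(round(y,3),len(k),np.percentile(k[:,2],[5,50,95]))
E
```

```text
clock: 9.28
tcp_pos: [0.6107, -0.1678, 0.1905]
orientation: [-0.0, 0.696, 0.718, -0.0]
wrist_force: [-0.1, 1.0, -0.3]
finger_gap: 0.021
grip_force: 38.8
t 9.275 grasp [ 0.6107 -0.1678  0.1365] gap 0.020955108817522612 roll units -0.004186738980415328 shift units (after roll) [ 0.022 -0.022  0.039] F [-0.1  1.  -0.3] grip 38.82176756858826 tilt [-0.  0. -1.]
-0.14 59 [0.1046 0.1398 0.1437]
-0.13 59 [0.1038 0.1398 0.1431]
-0.12 58 [0.1054 0.14   0.1429]
-0.11 47 [0.1179 0.1405 0.1439]
-0.1 60 [0.1038 0.1396 0.1436]
-0.09 51 [0.1036 0.1389 0.1437]
```

```bash
python3 -m handwheel '{"deltas": [[-1,0,0,0.02,0],[-0.4,0,0,0,0],[-0.2,0,0,0,0],[0,0,0,0,0],[0.3,0,0,0,0],[0.3,0,0,0,0],[0.3,0,0,0,0],[0.3,0,0,-0.4,0],[0.3,0,0,-0.6,0],[0.3,0,0,-0.8,0],[0.3,0,0,-0.8,0],[0.3,0,0,-0.8,0],[0.3,0,0,-0.6,0],[0.3,0,0,0,0]]}' 40
python3 - <<'E'
from h import *
np.set_printoptions(linewidth=200,suppress=True,precision=4)
tool([.5864,.0495,.2385],91.8)
S=[]
for i in range(3):
    c=optics.read_camera("top"); P=cloud(c); S.append(P[172:196,288:325].reshape(-1,3))
S=np.concatenate(S); 
for y in np.arange(-.18,-.085,.01):
    k=S[(abs(S[:,1]-y)<.005)&(abs(S[:,0]-.607)<.006)&(S[:,2]>.1)]
    if len(k): print(round(y,3),len(k),np.percentile(k[:,2],[5,50,95]))
c2=optics.read_camera("side")
a=cv2.convertScaleAbs(c["frame"][140:260,230:330],alpha=2); b=cv2.convertScaleAbs(c2["frame"][120:200,240:340],alpha=1.3)
im=np.hstack([cv2.resize(a,(400,480)),cv2.resize(b,(400,480))])
cv2.imwrite("pics/parked.png",im[:,:,::-1])
E
```

```text
clock: 11.18
tcp_pos: [0.6115, -0.1682, 0.3533]
orientation: [0.003, 0.696, 0.718, 0.001]
wrist_force: [-1.1, -0.2, 0.5]
finger_gap: 0.0555
grip_force: 0.0
t 11.175 grasp [ 0.6118 -0.1683  0.2993] gap 0.05552393267188665 roll units -0.004263823498932595 shift units (after roll) [ 5.466 -0.472  1.504] F [-1.1 -0.2  0.5] grip 0.0 tilt [ 0.005 -0.002 -1.   ]
-0.18 4 [0.1431 0.1439 0.144 ]
-0.17 60 [0.1424 0.1453 0.1479]
-0.16 64 [0.1408 0.145  0.1483]
-0.15 56 [0.1361 0.1395 0.144 ]
-0.14 63 [0.1053 0.1389 0.1421]
-0.13 57 [0.1052 0.1386 0.1411]
-0.12 54 [0.1051 0.1389 0.1417]
-0.11 49 [0.119  0.1392 0.1422]
-0.1 61 [0.1052 0.1389 0.1424]
-0.09 50 [0.1035 0.1379 0.1417]
```

View pics/parked.png

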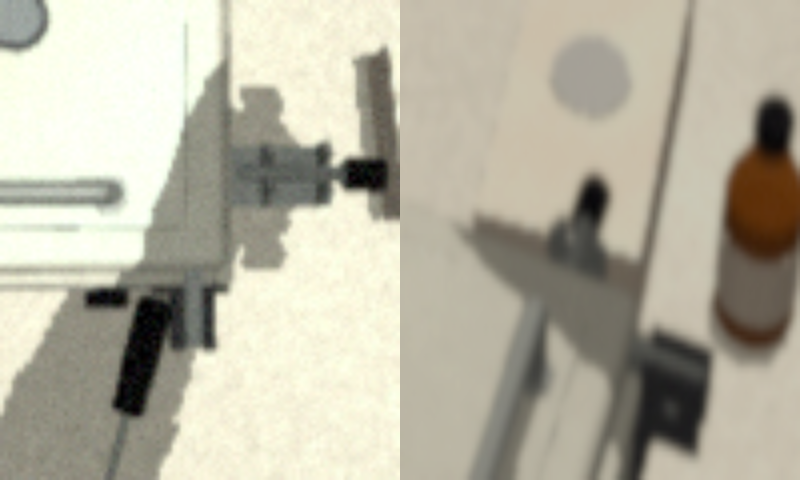

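The pin lies in both notches: knob at (362,174) in the left panel, and shank level across the ears at (265–325,172). Next, the handle.

```bash
python3 -m handwheel '{"deltas": [[0.3,0.7,-0.06,0,0],[0.3,0.8,-0.06,0,0],[0.3,0.8,-0.06,0,0],[0.3,0.8,-0.06,0,0],[0.3,0.8,-0.06,0,0],[0.3,0.8,-0.06,0,0],[0.3,0.77,-0.11,0,0],[0.3,0,0,0,0],[0.3,0,0,0.3,0],[0.3,0,0,0.4,0],[0.3,0,0,0.4,0],[0.3,0,0,0.3,0],[0.3,0,0,0,0],[0.3,0,0,0,0]]}' 40
python3 - <<'E'
from h import *
tool([.5866,.0495,.2385],91.8)
E
```

```text
clock: 13.12
tcp_pos: [0.5855, 0.0499, 0.2941]
orientation: [0.0, 0.696, 0.718, 0.0]
wrist_force: [0.4, -0.0, 0.0]
finger_gap: 0.0558
grip_force: 0.0
t 13.125 grasp [0.5855 0.0499 0.2401] gap 0.05580742464477966 roll units -0.007168675897557364 shift units (after roll) [-0.01   0.026  0.041] F [ 0.4 -0.   0. ] grip 0.0 tilt [ 0. -0. -1.]
```

```bash
python3 -m handwheel '{"deltas": [[0.3,0,0.03,0.04,0],[-1,0,0,0,0],[-1,0,0,0,0],[-1,0,0,0,0],[-1,0,0,0,0],[-1,0,0,0,0],[-1,0,0,0,0],[-1,0,0,0,0]]}' 60
python3 - <<'E'
from h import *
tool([.5866,.0495,.2385],91.8)
g=.2251*0
for d in (0,5,10,15,20,25):
    a=np.radians(14.573+d); r=232.5; print(d, "dy' units",round((225-r*np.cos(a))/40,3),"dz' units",round(-(r*np.sin(a)-58.5)/40,3))
E
```

```text
clock: 14.12
tcp_pos: [0.5893, 0.0504, 0.2929]
orientation: [0.002, 0.696, 0.718, 0.002]
wrist_force: [8.1, 0.4, -2.5]
finger_gap: 0.011
grip_force: 58.4
t 14.125 grasp [0.5896 0.0504 0.2389] gap 0.010994462093098368 roll units -0.003423140907483457 shift units (after roll) [-0.02  -0.077  0.01 ] F [ 8.1  0.4 -2.5] grip 58.38326096534729 tilt [ 0.007  0.    -1.   ]
0 dy' units -0.0 dz' units -0.0
5 dy' units 0.148 dz' units -0.485
10 dy' units 0.339 dz' units -0.955
15 dy' units 0.57 dz' units -1.406
20 dy' units 0.839 dz' units -1.836
25 dy' units 1.145 dz' units -2.24
```

```bash
python3 -m handwheel '{"deltas": [[-1,0,0.07,0,0],[-1,0,0.037,-0.121,0],[-1,0,0.037,-0.121,0],[-1,0,0.037,-0.121,0],[-1,0,0.037,-0.121,0],[-1,0,0.048,-0.118,0],[-1,0,0.048,-0.118,0],[-1,0,0.048,-0.118,0],[-1,0,0.048,-0.118,0],[-1,0,0.058,-0.113,0],[-1,0,0.058,-0.113,0],[-1,0,0.058,-0.113,0],[-1,0,0.058,-0.113,0],[-1,0,0,0,0]]}' 60
python3 - <<'E'
from h import *
tool([.5896+.0458,.0504,.328],91.8)
E
```

```text
clock: 15.88
tcp_pos: [0.6116, 0.0511, 0.3491]
orientation: [-0.0, 0.696, 0.718, -0.0]
wrist_force: [-5.0, 0.6, -7.9]
finger_gap: 0.0106
grip_force: 58.8
t 15.875 grasp [0.6115 0.0511 0.2951] gap 0.010642964839297208 roll units -0.0039221467205337035 shift units (after roll) [-0.036  0.595 -0.822] F [-5.   0.6 -7.9] grip 58.761606216430664 tilt [-0.001 -0.    -1.   ]
```

Good so far: 15° reached, with forces small. Continuing to 25°.

```bash
python3 -m handwheel '{"deltas": [[-1,0,0.067,-0.108,0],[-1,0,0.067,-0.108,0],[-1,0,0.067,-0.108,0],[-1,0,0.067,-0.108,0],[-1,0,0.077,-0.101,0],[-1,0,0.077,-0.101,0],[-1,0,0.077,-0.101,0],[-1,0,0.077,-0.101,0],[-1,0,0,0,0],[-1,0,0,0,0],[-1,0,0,0,0]]}' 60
python3 - <<'E'
from h import *
np.set_printoptions(suppress=True,precision=4)
tool([.5896+.0458,.0504,.328],91.8)
print(status.get_state()["qvel"])
c=optics.read_camera("top");c2=optics.read_camera("side")
th=np.radians(1.8); O=np.array([.6916,.0528,0]); Rm=R.from_euler('z',1.8,degrees=True).as_matrix()
for n,cc in(("top",c),("side",c2)):
    L=(cloud(cc)-O)@Rm; L=L.reshape(-1,3)
    # lid top plate left strip between handle end and lid edge; and right strip
    for lo,hi in((.062,.12),(-.12,-.062),(-.12,.12)):
        k=L[(L[:,1]>lo)&(L[:,1]<hi)&(L[:,0]>-.14)&(L[:,0]<.09)&(L[:,2]>.2)]
        if len(k)<50: continue
        for _ in range(6):
            p=np.polyfit(k[:,0],k[:,2],1); r=k[:,2]-np.polyval(p,k[:,0]); k=k[abs(r)<max(.004,1.5*np.median(abs(r)))]
        print(n,lo,len(k),"lid angle deg",-np.degrees(np.arctan(p[0])))
b=cv2.convertScaleAbs(c2["frame"][110:270,130:340],alpha=1.7)
cv2.imwrite("pics/lid.png",cv2.resize(b,(780,594),interpolation=cv2.INTER_CUBIC)[:,:,::-1])
E
```

```text
clock: 17.25
tcp_pos: [0.6336, 0.0518, 0.3829]
orientation: [-0.001, 0.696, 0.718, -0.001]
wrist_force: [-9.1, 0.6, -4.5]
finger_gap: 0.0107
grip_force: 59.0
t 17.25 grasp [0.6335 0.0518 0.3289] gap 0.010718744121079319 roll units -0.0037763803641226446 shift units (after roll) [-0.037  0.047  0.023] F [-9.1  0.6 -4.5] grip 58.95589470863342 tilt [-0.003 -0.    -1.   ]
[-0.0006 -0.0013  0.0001 -0.0006  0.0001  0.0002]
top -0.12 2076 lid angle deg 23.79979687545377
top -0.12 11600 lid angle deg -11.317049879567133
side 0.062 1600 lid angle deg 23.527566383188574
side -0.12 546 lid angle deg 22.984150362738923
side -0.12 2405 lid angle deg 64.65969662524147
```

View pics/lid.png

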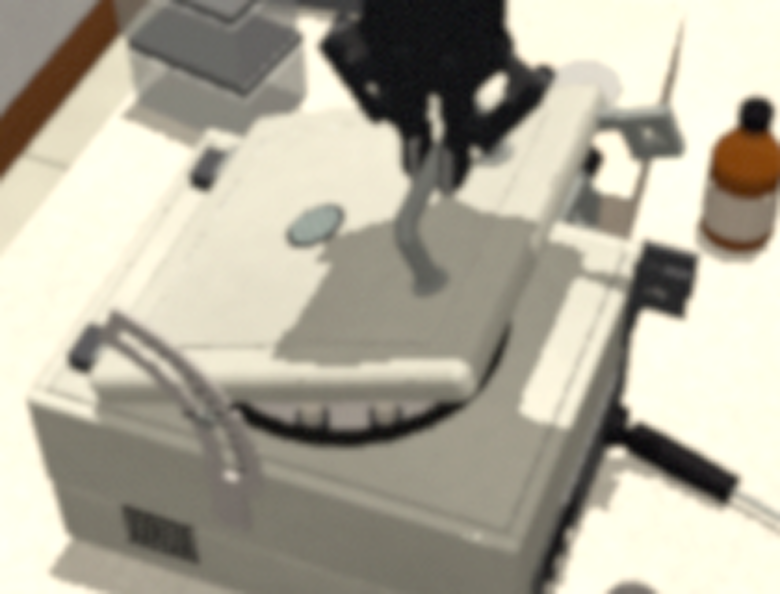

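The lid is raised. The stud sits near (200,410) on the stay, gripper holding the bar at (435,150). I'll refine the angle by comparing the lid plane against the shut-lid picture.

Run:
```python
from h import *
import pickle
D=pickle.load(open("d0.pkl","rb"))
O=np.array([.6916,.0528,0]); Rm=R.from_euler('z',1.8,degrees=True).as_matrix()
def fit(C,lo,hi,a0):
    L=np.concatenate([((cloud(c)-O)@Rm).reshape(-1,3) for c in C])
    best=L[(L[:,1]>lo)&(L[:,1]<hi)&(L[:,0]>-.12+.03*(a0>0))&(L[:,0]<.08)]
    t=np.tan(np.radians(a0)); off=.015/np.cos(np.radians(a0))
    k=best
    p=np.array([-t,.18+.12*t+off])
    for w in(.012,.006,.005,.004,.004,.004):
        k=best[abs(best[:,2]-np.polyval(p,best[:,0]))<w]; p=np.polyfit(k[:,0],k[:,2],1)
    return len(k),-np.degrees(np.arctan(p[0])), np.polyval(p,.12)
C={n:[optics.read_camera(n) for _ in range(4)] for n in("top","side")}
for n in C:
    for lo,hi in((.065,.115),(-.115,-.065),(-.03,.03)):
        print(n,lo,"shut",fit([D[n]],lo,hi,0),"now",fit(C[n],lo,hi,24.5))
```

```text
Traceback (most recent call last):
TypeError: expected non-empty vector for x
```

Run:
```python
from h import *
import pickle
D=pickle.load(open("d0.pkl","rb"))
O=np.array([.6916,.0528,0]); Rm=R.from_euler('z',1.8,degrees=True).as_matrix()
def fit(C,lo,hi,a0):
    L=np.concatenate([((cloud(c)-O)@Rm).reshape(-1,3) for c in C])
    best=L[(L[:,1]>lo)&(L[:,1]<hi)&(L[:,0]>-.12+.03*(a0>0))&(L[:,0]<.08)]
    t=np.tan(np.radians(a0)); p=np.array([-t,.18+.12*t+.015/np.cos(np.radians(a0))])
    for w in(.012,.006,.005,.004,.004,.004):
        k=best[abs(best[:,2]-np.polyval(p,best[:,0]))<w]
        if len(k)<100: return None
        p=np.polyfit(k[:,0],k[:,2],1)
    return len(k),round(-np.degrees(np.arctan(p[0])),2), round(np.polyval(p,.12),4)
C={n:[optics.read_camera(n) for _ in range(4)] for n in("top","side")}
for n in C:
    for lo,hi in((.065,.115),(-.115,-.065),(-.03,.03)):
        print(n,lo,"shut",fit([D[n]],lo,hi,0),"now",fit(C[n],lo,hi,24.5))
tool([.6354,.0504,.328],91.8)
```

```text
top 0.065 shut (1731, np.float64(-0.12), np.float64(0.1965)) now None
top -0.115 shut (1752, np.float64(-0.12), np.float64(0.1967)) now (6042, np.float64(24.24), np.float64(0.1982))
top -0.03 shut (1962, np.float64(-0.17), np.float64(0.1974)) now None
side 0.065 shut (1491, np.float64(-0.39), np.float64(0.1958)) now (4737, np.float64(24.0), np.float64(0.1986))
side -0.115 shut (1062, np.float64(-0.23), np.float64(0.1953)) now (1535, np.float64(24.14), np.float64(0.1984))
side -0.03 shut (1551, np.float64(-0.29), np.float64(0.1963)) now (4312, np.float64(23.98), np.float64(0.1994))
t 18.15 grasp [0.6335 0.0518 0.3289] gap 0.010659006891482858 roll units -0.0039910483924799674 shift units (after roll) [-0.036  0.047  0.022] F [-9.8 -0.3 -5. ] grip 58.95496487617493 tilt [-0.003 -0.    -1.   ]
```

The lid stands at about 24.4° by both cameras, well inside the ±3° band, and it is still and gripped.

```bash
python3 -c "
from h import *
print(hand_in())"
```

```text
the job is handed in; nothing more can be done
None
```

The job is handed in: the pin is parked in both keeper notches with its knob outwards, and the lid is held by its handle at about 24.4° (camera measurement, target 25° ± 3°); the hand-in returned no verdict.

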